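Refit a printer drive's feed wheel and press its push nut home

TASK

Refit the feed wheel of this printer drive: slide the rubber-tyred wheel down the bare shaft onto its wave spring, then press the toothed push nut straight down the shaft after it until it bites tight on the wheel's hub and keeps the spring under the wheel squeezed when you let go. Press slowly and by feel: the teeth drag on the shaft all the way, and then the spring pushes back; squeeze it to about half, never flat. Leave the yellow tin and the timer where they are.

Things in the scene. Friction and masses are not known exactly. Their poses are not given: they have to be found in the camera images.
- drive_unit: feed drive of a receipt printer: grey steel pan 110 (x) x 170 (y) x 28 mm that stands fast; origin under its centre, z up. On its top at y = +40 mm a finished wheel with its nut (48 mm wide, up to 72 mm over the table), at y = -40 mm the bare shaft, at x = -41 a green board and at x = +38 a brass pulley, both under 45 mm over the table and within 26 mm of y = 0
- shaft_foot (a point): foot of the bare upright shaft: on its axis, level with the pan's top, 28 mm over the table; axes as drive_unit. Round the foot lies a wave spring, 24 mm wide, free height 6 mm: the wheel comes to rest on it, its underside 6 mm over this point. The spring takes 12 N per mm and is flat after 1.5 mm (18 N); about half squeezed is 8 to 9 N
- shaft_tip (a point): round tip of the same shaft, 44 mm straight above shaft_foot. The shaft is plain steel, 10 mm thick, its end a half ball of 5 mm radius
- wheel_centre (a point): centre of feed_wheel, the loose wheel that lies flat on the table: white nylon hub and black rubber tyre 48 mm wide, 20 mm high (the tyre from 1 to 15 mm, above it a hub 26 mm wide), bore 12 mm, starts hub up and is fitted so; centre 10 mm over its underside, z up. 60 g
- nut_centre (a point): centre of push_nut, the loose steel push nut, shaped like a hat: flange below 38 mm wide and 1.8 mm thick, on it a crown 27 mm wide; 9 mm high in all, 0.1 kg, starts flange down. Point on the axis 4.5 mm over its foot. Six springy teeth inside drag 5 to 9 N on the shaft going down and bite going up; let go, the nut gives back up to half of the squeeze. Fingers round the crown may bear down on the flange
- tin_yellow: round yellow tin, 55 mm wide, 22 mm high, loose; origin under its centre. To be left alone
- digital_timer: grey countdown timer, 42 x 62 x 17 mm, loose; origin under its centre. To be left alone

How it is judged:
By the outcome, as a careful person would: the job done as asked, in the order asked, and still so for the second after the job is handed in, with the robot touching nothing.
It also fails if it takes over 70 s, if anything falls off the work surface, if the arm or the gripper's body presses on something with over 40 N, if the wrist force passes 120 N, or if a joint passes its speed limit or range.

ROBOT

A 7-joint arm with a two-finger parallel gripper is mounted at the origin on a cart in front of the work surface, level with it; the furniture and walls round the work are solid. World frame = base frame: x ahead of the robot, y to its left, z up, the work surface at z = 0. Lengths are in m, angles in rad, forces in N, time in s.
With the tool pointing down it reaches from about 0.425 to 0.925 m from the base axis. Payload 6.8 kg.
Tool frame: the origin (TCP) lies at the very end of the fingers, on their centre line; the grasp point (between the pads) lies bot.grip_point_offset behind it (bot.grip_point_offset is the distance from the TCP to the grasp point, in m); z points along the fingers, y is the line along which they close (so a half turn about z gives the same grasp; the last joint's range is limited). The gripper opens to 85 mm and grips with 20 to 120 N. Pads are 22 mm wide; open, the fingers measure 114 mm over their backs; the gripper's body (76 mm by 85 mm) begins 54 mm behind the grasp point. The pads swing forward as they close: fully open they stand 13 mm farther back than shut.
Start: joints at [1.039, 0.477, 0.022, 1.555, -0.011, 1.109, -0.083], TCP at [0.278, -0.615, 0.231] pointing down, gripper open.
Joint ranges: [-2.96, 2.96], [-0.34, 2.1], [-1.41, 1.46], [0.24, 2.44], [-1.37, 4.51], [0.17, 1.92], [-2.96, 2.96]. Speed limits (rad/s): [2.39, 2.39, 3.14, 3.14, 3.14, 3.14, 3.14].

INTERFACE

Orientations are given as a unit quaternion [w, x, y, z].
In Python, from station import bot, imaging gives the robot as it stands. The module is installed in compiled form; this text tells all that it offers.
- The arm moves only by the tool carry_out, never from a script. Its argument "targets" is one flat list of numbers, 5 for each row, row after row: the closure in counts, from 0 (fully open) to 255 (shut), then the shift along the world's x, y, z in mm, then the turn about the world's z in degrees. A call has 1 to 20 rows; each row shifts and turns the commanded pose from where the row before left it; what a row does not reach is not made up. A row lasts 1/10 s, in which the tool goes at most 50 mm and 8.59 degrees, less where a joint would pass 70% of its speed; a pose out of reach is approached as far as the arm can. A call is refused whole if a number of a shift passes 50 or a number of a turn 8.59, either way. A call with a gripper value outside its range is refused whole. The fingers move at their own pace and stop on an object; "newtons" is the grip in N (left out, the last holds). Time passes only in rows, so rows that do not move let the fingers close. It gives the time, the measured TCP pose, the force, the opening and the grip force at its end, in the units of the state.
- bot.get_obs(): the state, without advancing time (a new reading comes with each control period).
- imaging.read_camera(name): name is "scene" or "top"; returns a dict with "frame" (384x512x3 uint8, red, green, blue), "fov_y" (degrees; the focal length in pixels is half the picture's height over the tangent of half this angle, whatever the lens; pixels are square), "cx", "cy" (the principal point, pixels), "k1" (the pictures are not rectified: a ray, as slopes to the right and down, at radius r is drawn at 1 + k1 r^2 times it, then the intrinsics apply), "pose" (4x4, takes a point from camera to world coordinates). Camera axes: x right, y up, looking along -z (the intrinsics and any distortion apply to the point x, -y, -z); pixel columns grow to the right and rows downward; lengths in m; the calibration is good to about 2 mm. A picture is of the moment at which its call begins. There is no depth.
- bot.hand_in(): hands the job in; it is judged then, once.
The state is a dict: "t": time; "q": joint angles; "joint_vel": joint speeds; "joint_torque": joint torques, N m; "eef_pos": TCP position; "tool_rot": TCP orientation; "contact_force": force on the tool from outside, world axes, zero at the start; "torque": the same for the moment, N m; "gripper_width": opening from 0.0 (shut) to 1.0 (fully open); "grasp_force": force on a finger pad.
Only numpy, scipy, OpenCV 4.12 (cv2) and the standard library are available. Lean on these libraries where they do the work, as an engineer would, in place of code of your own. Each camera call takes 0.05 s, during which the arm holds its last target. There are 200 camera calls.

## Working session

There is one attempt and no reset: what is moved stays moved. The work goes in short steps, Python scripts to look and compute and a tool call to move; the robot and the scene stay as the last step left them, time stands still between calls to the robot, and variables do not carry over. Pictures are saved under pics/ and viewed, at most 10 in all, crops included, and the job is handed in when it is done.

Besides the shell and the picture viewer there is one more tool, called after "Request:" as name(argument=value, ...), one argument or row to a line, values as JSON. carry_out: Moves the arm, as the interface text tells. Its arguments: {"type":"object","properties":{"targets":{"type":"array","items":{"type":"number"}},"newtons":{"type":"number"}},"required":["targets"]}

```bash
mkdir -p pics && cat > h.py <<'E'
import numpy as np, cv2
from station import bot, imaging
def cam(n):
    c=imaging.read_camera(n); c['f']=192/np.tan(np.radians(c['fov_y'])/2); return c
def ray(c,u,v):
    K=np.array([[c['f'],0,c['cx']],[0,c['f'],c['cy']],[0,0,1.]])
    p=cv2.undistortPoints(np.array([[[u,v]]],float),K,np.array([c['k1'],0,0,0.]))[0,0]
    P=np.array(c['pose']); return P[:3,3],P[:3,:3]@np.array([p[0],-p[1],-1])
def onz(c,u,v,z):
    o,d=ray(c,u,v); return o+d*(z-o[2])/d[2]
def proj(c,X):
    P=np.array(c['pose']); x=P[:3,:3].T@(np.asarray(X)-P[:3,3]); a,b=x[0]/-x[2],-x[1]/-x[2]
    s=1+c['k1']*(a*a+b*b); return c['cx']+c['f']*a*s, c['cy']+c['f']*b*s
E
python3 - <<'E'
from h import *
a=cam('top');b=cam('scene')
for n,c in(('top',a),('scene',b)):
    cv2.imwrite(f'pics/{n}0.png',cv2.resize(c['frame'][:,:,::-1],(800,600),interpolation=cv2.INTER_CUBIC))
    print(n,c['fov_y'],c['cx'],c['cy'],c['k1'],np.round(c['pose'],3).tolist())
o=bot.get_obs();print(bot.grip_point_offset,o)
E
```

```text
top 50.194839050153675 251.53273871519832 186.029839899153 -0.06124194717267365 [[-0.07, 0.976, -0.205, 0.354], [-0.998, -0.067, 0.018, -0.079], [0.004, 0.206, 0.979, 1.204], [0.0, 0.0, 0.0, 1.0]]
scene 55.5841297080411 260.3710394225004 184.9282763665197 -0.09286055967859204 [[0.574, 0.397, -0.716, -0.035], [-0.818, 0.291, -0.495, -0.518], [0.012, 0.87, 0.492, 0.504], [0.0, 0.0, 0.0, 1.0]]
0.0187 {'t': 0.1, 'q': array([ 1.03888474,  0.47773679,  0.02233025,  1.55633681, -0.0114521 ,
        1.10927774, -0.08311012]), 'joint_vel': array([-0.001213  , -0.00211568,  0.00083995, -0.00210799,  0.00091284,
        0.0025561 ,  0.0007679 ]), 'joint_torque': array([ 5.42439491e-03, -5.97760963e+01,  1.61459494e+00, -2.81954080e+01,
        1.29305638e-02,  5.10688842e-03,  8.63315222e-06]), 'eef_pos': array([ 0.27735701, -0.61481428,  0.23041638]), 'tool_rot': array([-7.77076112e-04,  9.77627068e-01,  2.10344124e-01, -2.46892147e-04]), 'contact_force': array([-0.42007461, -0.06339906, -0.24356355]), 'torque': array([0.02243173, 0.06279172, 0.01977604]), 'grasp_force': 0.0, 'gripper_width': 1.0000978377636538}
```

View pics/top0.png

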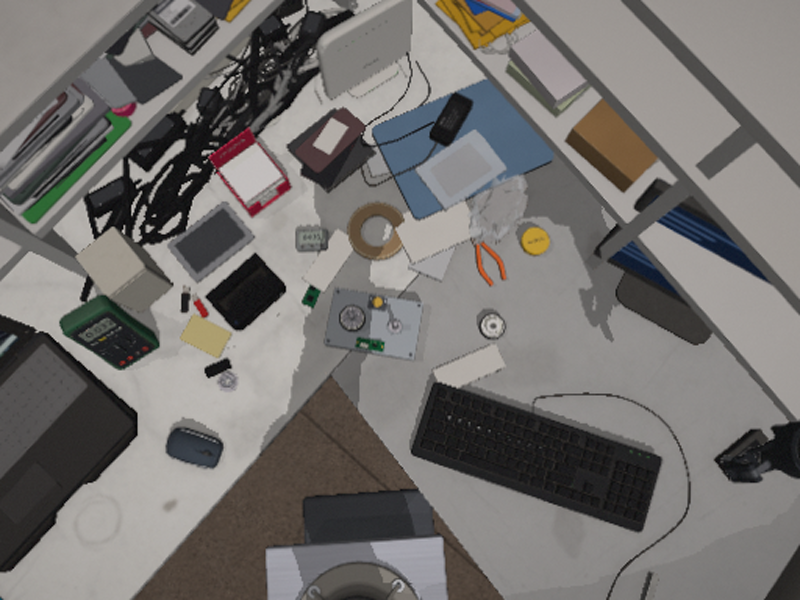

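View pics/scene0.png

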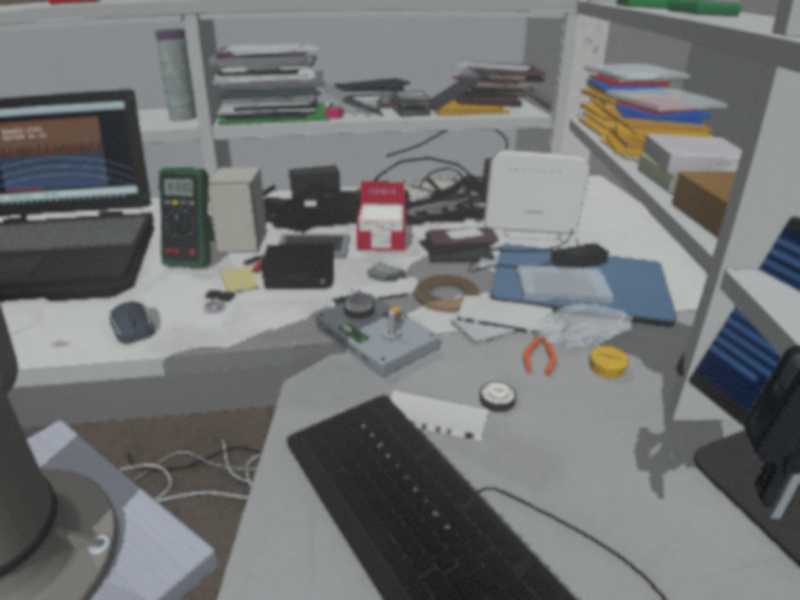

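The top view shows the pan with its finished wheel at (352,317) and shaft at (395,325). The loose wheel is at (491,323), the tin at (536,240) and the timer at (311,238). The nut may be the small thing at (228,380), so I'll zoom in.

```bash
python3 - <<'E'
from h import *
a=cam('top')['frame'][:,:,::-1];b=cam('scene')['frame'][:,:,::-1]
z=lambda i,u,v,w,h,W,H:cv2.resize(i[v:v+h,u:u+w],(W,H),interpolation=cv2.INTER_CUBIC)
t=np.hstack([z(a,120,220,50,38,400,300),z(b,110,170,50,38,400,300)])
t2=np.hstack([z(a,200,175,75,56,400,300),z(a,275,175,75,56,400,300)])
cv2.imwrite('pics/crop1.png',np.vstack([t,t2]))
E
```

```text
(no output)
```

View pics/crop1.png

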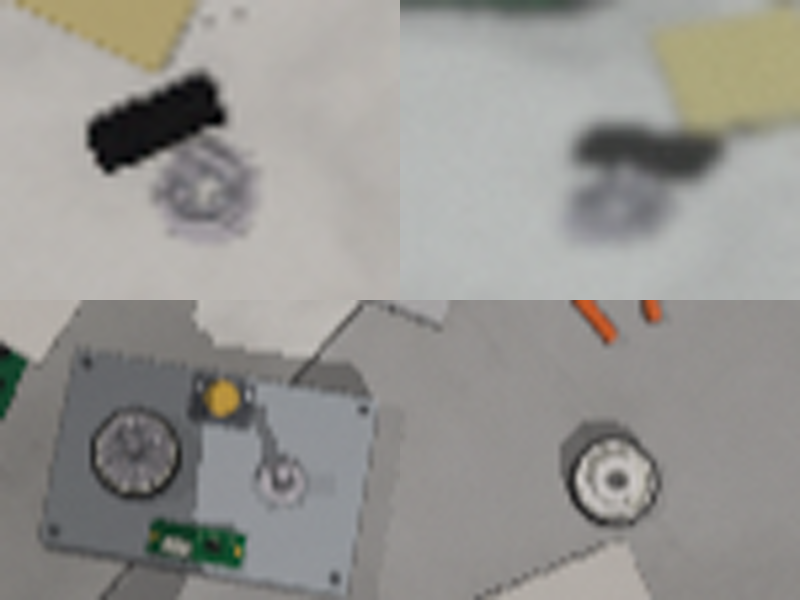

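The crop confirms it. The nut is beside a black block at native (145.6,243.7). The shaft foot with its spring is at about (252.7,209) and the loose wheel at about (315,208). Next I'll measure.

```bash
cat > m.py <<'E'
from h import *
def cents(c,u,v,r,f,show=True):
    g=c['frame'].astype(int)
    m=f(g).astype(np.uint8); k=np.zeros_like(m); cv2.circle(k,(int(u),int(v)),r,1,-1); m&=k
    n,l,s,ce=cv2.connectedComponentsWithStats(m)
    i=1+np.argmax(s[1:,4]); return ce[i],s[i]
E
python3 - <<'E'
from m import *
a=cam('top');b=cam('scene')
ga=cv2.cvtColor(a['frame'],cv2.COLOR_RGB2GRAY);gb=cv2.cvtColor(b['frame'],cv2.COLOR_RGB2GRAY)
# pan corners (top)
g=[(80,48),(375,95),(348,295),(42,248)]
p=np.array([[200+x/5.333,175+y/5.333] for x,y in g],np.float32).reshape(-1,1,2)
q=cv2.cornerSubPix(ga,p.copy(),(3,3),(-1,-1),(3,50,.01)).reshape(-1,2)
print(p.reshape(-1,2),q)
W=np.array([onz(a,*x,.028) for x in q]);print(W.round(4),[round(np.linalg.norm(W[i]-W[(i+1)%4]),4) for i in range(4)],W.mean(0))
for n,c,h in(('top',a,(315.5,208)),('scene',b,(318,253))):
    ce,s=cents(c,*h,7,lambda g:g.sum(2)>190*3); print(n,'hub',ce,s,onz(c,*ce,.020))
    ce,s=cents(c,*h,14,lambda g:g.sum(2)<100*3); print(n,'dark',ce,s)
print('nut',onz(a,145.6,243.7,.0018),onz(b,110+217/8,170+207/8,.0018))
print('spring',onz(a,252.7,209.2,.034))
z=lambda i,u,v,w,h,W,H:cv2.resize(i[v:v+h,u:u+w,::-1],(W,H),interpolation=cv2.INTER_NEAREST)
t=np.hstack([z(b['frame'],200,180,84,63,400,300),z(b['frame'],295,235,50,38,400,300)])
t2=np.hstack([z(a['frame'],236,190,40,30,400,300),z(a['frame'],130,228,40,30,400,300)])
cv2.imwrite('pics/crop2.png',np.vstack([t,t2]))
E
```

```text
[[215.00093 184.00056]
 [270.3169  192.81361]
 [265.2541  230.31596]
 [207.87549 221.5029 ]] [[214.35155 184.01561]
 [267.67426 195.65604]
 [265.2541  230.31596]
 [207.90459 221.13803]]
[[ 0.6136  0.0076  0.028 ]
 [ 0.5682 -0.1458  0.028 ]
 [ 0.4678 -0.1311  0.028 ]
 [ 0.5056  0.0318  0.028 ]] [np.float64(0.16), np.float64(0.1014), np.float64(0.1672), np.float64(0.1107)] [ 0.53880942 -0.05938031  0.028     ]
top hub [318.14285714 207.71428571] [318 205   2   6   7] [ 0.5236664  -0.29093054  0.02      ]
top dark [312.69411765 205.62352941] [306 198  18  19  85]
scene hub [320.5 252. ] [320 252   2   1   2] [ 0.51366151 -0.29143667  0.02      ]
scene dark [317.8490566  259.33962264] [307 253  23  11 106]
nut [0.45499426 0.21963248 0.0018    ] [0.4528699  0.21771329 0.0018    ]
spring [ 0.53049364 -0.09934449  0.034     ]
```

View pics/crop2.png

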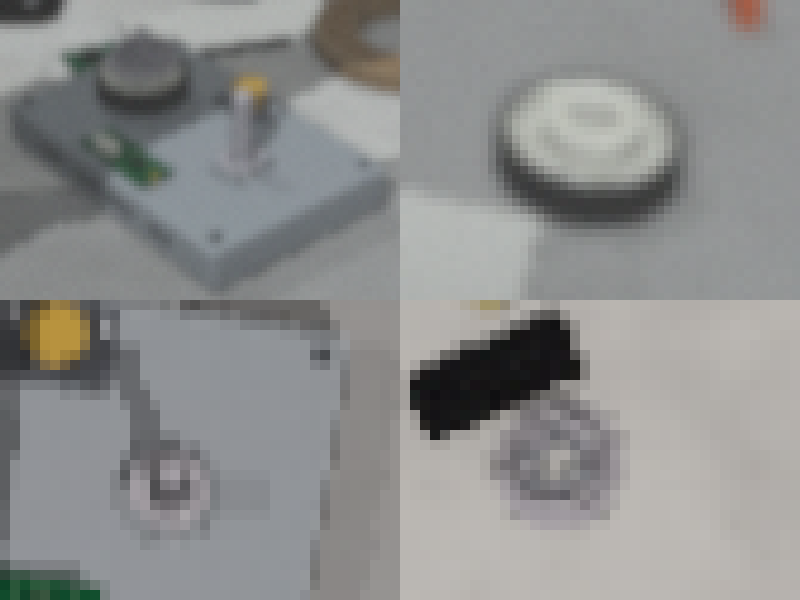

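The crops show the following native positions:
- **Nut flange:** about (145.2,244.0) in the top view.
- **Spring:** (252.3,208.5) in the top view and (250.3,215.2) in the scene view.
- **Shaft tip:** (250.5,198.4) in the scene view.
- **Wheel:** about (314.8,207.9) in the top view.

Now I'll refine these numerically.

```bash
python3 - <<'E'
from m import *
a=cam('top');b=cam('scene')
print('spring',onz(a,252.3,208.5,.031),onz(b,250.3,215.2,.031),'tip',onz(a,252.8,206.7,.071),onz(b,250.5,198.6,.072))
# nut by saturation-ish/purple difference & darkness on white; wheel by ellipse of white/dark
def rowdump(c,u,v,r):
    print(c['frame'].mean(2).astype(int)[v-r:v+r+1,u-r:u+r+1])
rowdump(a,315,208,10)
print((a['frame'].mean(2)).astype(int)[235:253,136:156])
E
```

```text
spring [ 0.53306594 -0.0983848   0.031     ] [ 0.52394854 -0.10507535  0.031     ] tip [ 0.53193285 -0.0994906   0.071     ] [ 0.52925058 -0.10181005  0.072     ]
[[143 143 141 121  95  98  98  98  96  97  98 119 122 140 142 142 143 145
  144 144 144]
 [145 142 123  98  94  94  98  97  98  96  96  97 100 122 140 142 144 144
  144 146 144]
 [144 125 101 100  96  93  95  81  77  75  78  78  83  93 123 142 143 145
  145 143 144]
 [125 102 101 102  98  78  72  79 111 143 143 114  95  68  87 142 145 144
  143 144 144]
 [102  99 100  99  83  67 142 136 130 168 167 137 137 127  80 114 140 144
  144 144 144]
 [101  99 100  84  63 132 162 152 124 137 144 131 149 171 125  87 110 142
  143 144 145]
 [102 100  91  62 145 151 130 135 147 166 173 167 160 183 168 137  92 116
  140 143 145]
 [102  99  66  70 188 135 136 163 175 191 192 191 184 190 183 170 151  77
  134 137 143]
 [100  89  43 123 187 139 139 191 190 175 162 165 186 190 182 182 169  84
  122 135 144]
 [102  76  50 172 173 132 148 190 174 130 104 110 156 192 187 181 134 104
   99 135 145]
 [126  69  56 191 175 117 152 190 149  91  86  
[... 1763 characters left out ...]
 171 183
  182 180]
 [179 178 167 139 137 116 123 112 132 151 128 139 122 119 130 149 168 182
  182 182]
 [180 181 177 170 157 131 104 115 116 129 124 120 127 138 137 154 172 184
  183 182]
 [181 180 180 177 163 147 125 105 102 103  95 121 138 128 152 170 181 183
  184 183]
 [181 182 181 181 174 159 154 153 150 153 156 146 127 148 156 167 184 183
  182 183]
 [181 182 182 181 172 150 159 156 156 157 158 154 156 150 149 179 183 183
  183 182]
 [182 183 182 181 181 177 178 169 163 164 164 161 166 177 176 184 184 184
  182 182]
 [182 183 184 183 182 182 183 180 180 179 177 177 179 183 182 183 184 183
  183 183]
 [184 184 184 184 184 182 183 183 183 180 179 181 181 182 181 183 182 184
  183 183]]
```

```bash
python3 - <<'E'
from m import *
a=cam('top');b=cam('scene')
print('wheel',onz(a,315.1,208.2,.02),onz(a,314.95,208.2,.012))
print('nut',onz(a,145.3,243.7,.003),onz(a,145.2,243.6,.0018))
# pan edges: column/row gradient peaks by line fits in top view
g=cv2.GaussianBlur(a['frame'],(3,3),0).astype(float)
W=onz(a,315.1,208.2,.02)
print('proj wheel in scene',proj(b,W),'shaft tip/foot proj scene',proj(b,[.532,-.0995,.072]),proj(b,[.532,-.0995,.031]),'top',proj(a,[.532,-.0995,.072]))
gb=b['frame'].mean(2).astype(int)
print(gb[194:220,243:259]); print(gb[243:264,306:332:1])
E
```

```text
wheel [ 0.52286231 -0.2818726   0.02      ] [ 0.52403487 -0.28279769  0.012     ]
nut [0.45495053 0.22021466 0.003     ] [0.45536171 0.22080196 0.0018    ]
proj wheel in scene (np.float64(318.4084556915897), np.float64(247.93695816216874)) shaft tip/foot proj scene (np.float64(250.39969024185265), np.float64(197.77039497277383)) (np.float64(250.42708945978592), np.float64(212.8232617190077)) top (np.float64(252.8040256778188), np.float64(206.62014129344158))
[[104 103 106 106 111 115 119 120 121 121 125 125 124 124 123 125]
 [103 103 103 102 108 108 114 118 120 124 127 126 124 123 124 123]
 [104 102 101 103 103 106 111 117 123 126 130 131 125 122 123 122]
 [102 103 103 103 102 107 119 127 131 133 132 131 127 122 122 124]
 [102 102  99 100 101 110 131 144 143 136 128 126 121 120 120 123]
 [101  97  94  91  91 111 141 156 152 137 118 111 111 111 116 118]
 [ 98  90  85  79  85 108 140 156 153 130 109  96  94  98 107 113]
 [ 96  92  83  80  85 105 131 145 139 122  98  88  84  93 110 115]
 [100  99 100  98  96 106 126 134 129 112  94  85  86 101 120 119]
 [109 116 122 121 119 117 124 129 
[... 2695 characters left out ...]
55 158 158
  149 132 108  85  73  85 115 132]
 [137 119  93  68  61  61  62  71  80  93 113 120 122 117 114 118 118 114
  105  89  73  64  71  92 118 134]
 [145 132 113  90  72  61  58  60  61  66  73  75  78  75  77  76  75  75
   67  65  60  65  80 103 124 134]
 [154 148 135 120  98  75  67  64  58  59  61  59  62  59  60  60  60  59
   59  59  65  77  96 117 130 136]
 [169 163 157 148 134 115  95  75  65  64  62  59  60  59  60  59  61  62
   64  71  84 100 116 130 135 139]
 [178 176 173 172 165 154 130 105  89  79  73  70  69  67  69  70  71  76
   80  93 108 122 132 136 139 140]
 [180 180 180 182 179 171 154 133 117 109  99  98  96  94  94  97  97 102
  109 118 128 135 138 140 140 142]]
```

Request:
carry_out(
  targets=[0,17.6,23.7,0,0,0,17.6,23.7,0,0,0,17.6,23.7,0,0,0,17.6,23.7,0,0,0,17.6,23.7,0,0,0,17.6,23.7,0,0,0,17.6,23.7,0,0,0,17.6,23.7,0,0,0,17.6,23.7,0,0,0,17.6,23.7,0,0,0,17.6,23.8,-10,0,0,17.6,23.8,-20,-5,0,17.6,23.8,-30,-5,0,17.3,24,-30,-5,0,0,0,-30,0,0,0,0,0,0],
  newtons=40,
)

```text
t: 2.1
eef_pos: [0.5216, -0.2805, 0.1076]
tool_rot: [-0.002, 0.997, 0.082, -0.003]
contact_force: [-0.7, -0.3, 0.5]
gripper_width: 1.0
grasp_force: 0.0
```

Request:
carry_out(
  targets=[0,1,-0.9,-20,0,0,0.9,-0.9,-20,0,0,0,0,-15,0,0,0,0,0,0],
)

```text
t: 2.5
eef_pos: [0.5243, -0.2851, 0.0554]
tool_rot: [-0.0, 0.997, 0.08, -0.001]
contact_force: [-0.7, -0.3, 0.1]
gripper_width: 0.998
grasp_force: 0.0
```

```bash
python3 - <<'E'
from m import *
a=cam('top');b=cam('scene');print(bot.get_obs()['eef_pos'])
z=lambda i,u,v,w,h,W,H:cv2.resize(i[v:v+h,u:u+w,::-1],(W,H),interpolation=cv2.INTER_CUBIC)
cv2.imwrite('pics/g1.png',np.hstack([z(a['frame'],275,170,80,80,400,400),z(b['frame'],275,200,90,90,400,400)]))
E
```

```text
[ 0.52572771 -0.28531898  0.0571267 ]
```

View pics/g1.png

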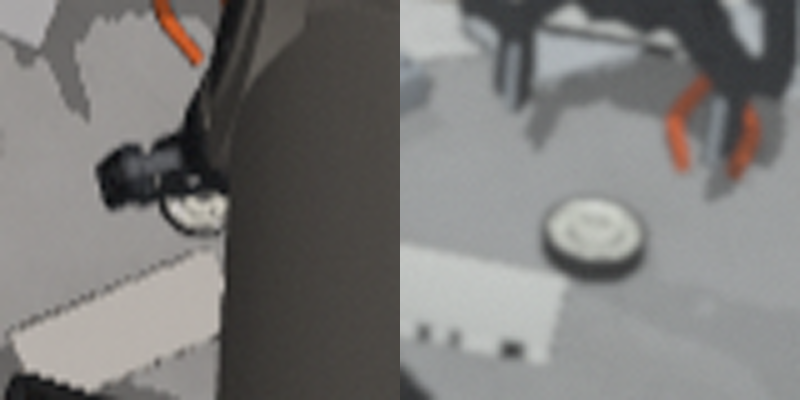

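```bash
python3 - <<'E'
from m import *
b=cam('scene');o=bot.get_obs();p=o['eef_pos'];print(p,o['joint_vel'].round(4))
print(proj(b,p+[0,0,.013]))
y=np.array([np.sin(np.radians(80)),np.cos(np.radians(80))]);
for s in(-1,1):print(proj(b,p+[s*.0425*np.cos(np.radians(80.8)),-s*.0425*np.sin(np.radians(80.8)),.013]))
E
```

```text
[ 0.52610976 -0.28536431  0.05748311] [-0.0039 -0.0085 -0.0032 -0.0038 -0.0014 -0.0025 -0.0014]
(np.float64(323.05510904251514), np.float64(228.12668265295935))
(np.float64(303.1948299566581), np.float64(222.63881782344447))
(np.float64(343.66931881707023), np.float64(233.80589320388188))
```

Request:
carry_out(
  targets=[0,-1,1,-10,0,0,-1,1,-15,0,0,-0.4,0.6,-15,0,0,0,0,-10,0,0,0,0,0,0,0,0,0,0,0,0,0,0,0,0],
)

```text
t: 3.35
eef_pos: [0.5236, -0.2823, 0.0066]
tool_rot: [0.0, 0.997, 0.081, 0.0]
contact_force: [-0.8, 0.5, 0.3]
gripper_width: 1.0
grasp_force: 0.0
```

```bash
python3 -c "
from m import *
for i in range(3): cam('top');o=bot.get_obs();print(o['t'],o['eef_pos'],o['contact_force'])"
```

```text
3.4 [ 0.52368142 -0.28235187  0.00681742] [-0.47053827  0.14424814  0.97279262]
3.45 [ 0.52366915 -0.28233369  0.0068866 ] [-0.07436009  0.10315851 -0.32305949]
3.5 [ 0.52365817 -0.28231616  0.00688655] [-0.47755228  0.54146244 -0.2406819 ]
```

Request:
carry_out(
  targets=[0,0,0,-4.5,0,0,0,0,0,0,150,0,0,0,0,255,0,0,0,0,255,0,0,0,0,255,0,0,0,0,255,0,0,0,0,255,0,0,0,0],
)

```text
t: 4.3
eef_pos: [0.5233, -0.2822, 0.0022]
tool_rot: [0.0, 0.997, 0.081, 0.0]
contact_force: [-1.9, 0.6, 5.6]
gripper_width: 0.547
grasp_force: 41.3
```

Request:
carry_out(
  targets=[255,0,0,5,0,255,0,0,15,0,255,0,0,30,0,255,0,0,30,0,255,0,8,15,7.5,255,1,20,0,7.5,255,1,25,0,7.5,255,1,25,0,7.5,255,1,25,0,7.5,255,1,25,0,7.5,255,1,25,0,7.5,255,1,20,0,7.5,255,1.2,10,0,7.5,255,1,0,0,0,255,0,0,0,0,255,0,0,0,0,255,0,0,0,0],
)

```text
t: 6.0
eef_pos: [0.5323, -0.1002, 0.0969]
tool_rot: [0.0, 0.785, 0.62, -0.0]
contact_force: [-0.5, -0.2, -1.2]
gripper_width: 0.546
grasp_force: 41.3
```

```bash
python3 - <<'E'
from m import *
a=cam('top');b=cam('scene');o=bot.get_obs();print(o['eef_pos'],o['tool_rot'],o['contact_force'])
z=lambda i,u,v,w,h,W,H:cv2.resize(i[v:v+h,u:u+w,::-1],(W,H),interpolation=cv2.INTER_CUBIC)
cv2.imwrite('pics/g2.png',np.hstack([z(a['frame'],215,170,70,84,400,480),z(b['frame'],215,150,70,84,400,480)]))
p=o['eef_pos']
for dz in(0,.010,.020):print(proj(b,p+[0,0,dz-.0022]))
E
```

```text
[ 0.53227481 -0.09979253  0.09682863] [ 1.13844481e-04  7.84378674e-01  6.20282240e-01 -1.59486600e-04] [ 0.06016791  0.08346164 -0.48520196]
(np.float64(250.56371423586702), np.float64(189.1256858501971))
(np.float64(250.5587046793825), np.float64(185.23414593892835))
(np.float64(250.5538456790134), np.float64(181.29498482540808))
```

View pics/g2.png

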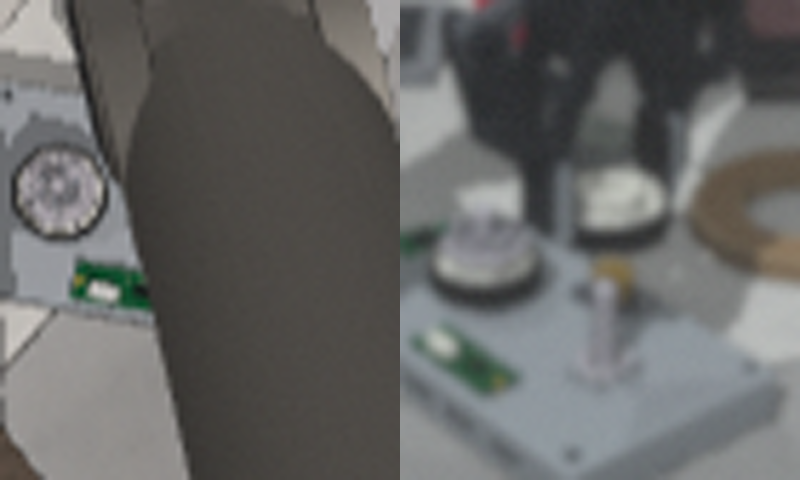

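The wheel's right edge at crop x≈668 puts its axis at x≈606, in line with the shaft at x≈606. I'll lower it by feel.

Request:
carry_out(
  targets=[255,0.2,0.5,-10,0,255,0,0,-8,0,255,0,0,-3,0,255,0,0,-2,0,255,0,0,-2,0,255,0,0,0,0,255,0,0,0,0],
)

```text
t: 6.8
eef_pos: [0.5327, -0.0986, 0.0719]
tool_rot: [0.0, 0.784, 0.621, 0.0]
contact_force: [0.5, 0.6, -1.5]
gripper_width: 0.549
grasp_force: 41.3
```

Request:
carry_out(
  targets=[255,0,0,-1.5,0,255,0,0,-1.5,0,255,0,0,-1.5,0,255,0,0,-1.5,0,255,0,0,0,0,255,0,0,0,0],
)

```text
t: 7.4
eef_pos: [0.5322, -0.0985, 0.0655]
tool_rot: [-0.0, 0.784, 0.621, -0.0]
contact_force: [-1.0, 0.6, -1.9]
gripper_width: 0.546
grasp_force: 41.2
```

Request:
carry_out(
  targets=[255,0,0,-3,0,255,0,0,-3,0,255,0,0,-3,0,255,0,0,-3,0,255,0,0,-3,0,255,0,0,-3,0,255,0,0,-3,0,255,0,0,-2,0,255,0,0,-2,0,255,0,0,-1,0,255,0,0,0,0,255,0,0,0,0],
)

```text
t: 8.6
eef_pos: [0.5323, -0.0985, 0.0395]
tool_rot: [-0.0, 0.784, 0.621, -0.0]
contact_force: [-4.4, 2.2, -0.3]
gripper_width: 0.548
grasp_force: 41.3
```

Request:
carry_out(
  targets=[255,-0.5,0.3,-1,0,255,0,0,-1,0,255,0,0,-0.5,0,255,0,0,0,0,255,0,0,0,0,255,0,0,0,0],
)

```text
t: 9.2
eef_pos: [0.5322, -0.0985, 0.0373]
tool_rot: [0.0, 0.784, 0.621, 0.0]
contact_force: [-3.1, 0.5, 1.7]
gripper_width: 0.55
grasp_force: 41.6
```

Request:
carry_out(
  targets=[150,0,0,0,0,80,0,0,0,0,80,0,0,0,0,80,0,0,0,0,60,0,0,5,0,60,0,0,15,0,60,0,0,25,0,60,0,0,30,0,60,0,0,30,0,60,-5,30,20,-7.5,60,-8,40,0,-7.5,60,-8,40,0,-7.5,60,-8,40,0,-7.5,60,-8,40,0,-7.5,60,-8,40,0,-7.5,60,-8,40,0,-7.5,60,-9,29,0,0,60,0,0,0,0,60,0,0,0,0],
)

```text
t: 11.1
eef_pos: [0.47, 0.2014, 0.1633]
tool_rot: [-0.0, 0.977, 0.211, 0.001]
contact_force: [-0.1, -0.8, 0.9]
gripper_width: 0.764
grasp_force: 0.0
```

```bash
python3 - <<'E'
from m import *
a=cam('top');b=cam('scene');o=bot.get_obs();print(o['eef_pos'],o['tool_rot'],o['contact_force'])
z=lambda i,u,v,w,h,W,H:cv2.resize(i[v:v+h,u:u+w,::-1],(W,H),interpolation=cv2.INTER_NEAREST)
cv2.imwrite('pics/g3.png',np.hstack([z(a['frame'],230,185,40,48,400,480),z(b['frame'],225,180,50,60,400,480)]))
print('axis@.072 scene/top',proj(b,[.5315,-.0985,.072]),proj(a,[.5315,-.0985,.072]),'hub54',proj(b,[.5315,-.0985,.054]),proj(a,[.5315,-.0985,.054]))
E
```

```text
[0.47058002 0.19950141 0.16286427] [2.88053060e-04 9.77783837e-01 2.09615321e-01 3.21400060e-04] [ 0.22175982 -0.55223866 -0.27185397]
axis@.072 scene/top (np.float64(249.91364027608375), np.float64(197.72715408241316)) (np.float64(252.4594042955583), np.float64(206.82114042549634)) hub54 (np.float64(249.9306697339043), np.float64(204.42707212034222)) (np.float64(252.42280012943883), np.float64(207.8106054781736))
```

View pics/g3.png

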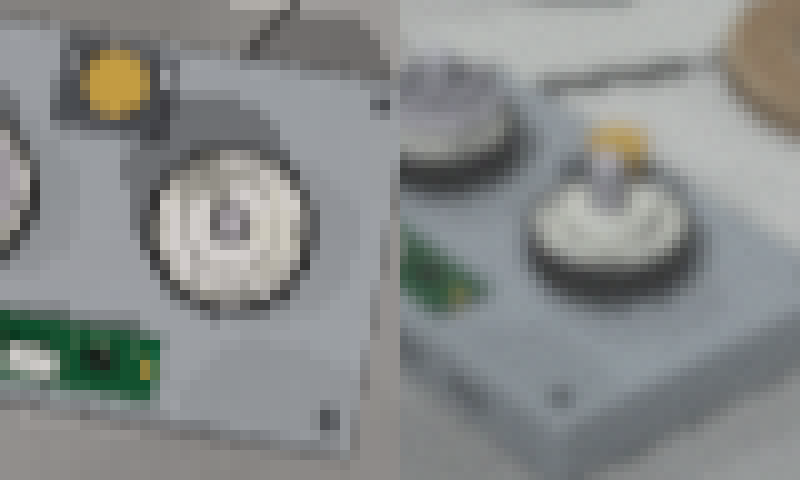

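The wheel sits on the spring with the shaft axis through it; the tip is at native (252.6,206.7) in the top view. Now the nut.

Request:
carry_out(
  targets=[60,-5,7,-30,0,60,-5,7,-30,0,60,-5.3,6.9,-30,0,60,0,0,-30,0,60,0,0,-15,0,60,0,0,-10,0,60,0,0,0,0,60,0,0,0,0,60,0,0,0,0],
)

```text
t: 12.1
eef_pos: [0.4557, 0.2217, 0.0183]
tool_rot: [-0.0, 0.978, 0.21, 0.001]
contact_force: [1.1, 0.2, -1.0]
gripper_width: 0.767
grasp_force: 0.0
```

Request:
carry_out(
  targets=[60,-0.4,-1.2,-8,0,60,0,0,-4,0,60,0,0,-2,0,60,0,0,0,0,60,0,0,0,0,60,0,0,0,0],
)

```text
t: 12.7
eef_pos: [0.4545, 0.2205, 0.0034]
tool_rot: [-0.0, 0.978, 0.21, 0.0]
contact_force: [-0.0, -0.4, 0.4]
gripper_width: 0.762
grasp_force: 0.0
```

```bash
python3 - <<'E'
from m import *
b=cam('scene');o=bot.get_obs();print(o['eef_pos'],o['contact_force'])
z=lambda i,u,v,w,h,W,H:cv2.resize(i[v:v+h,u:u+w,::-1],(W,H),interpolation=cv2.INTER_CUBIC)
cv2.imwrite('pics/g4.png',z(b['frame'],105,150,64,60,640,600))
E
```

```text
[0.45446612 0.22047796 0.0034199 ] [-1.13012769  0.61981767 -0.27835731]
```

View pics/g4.png

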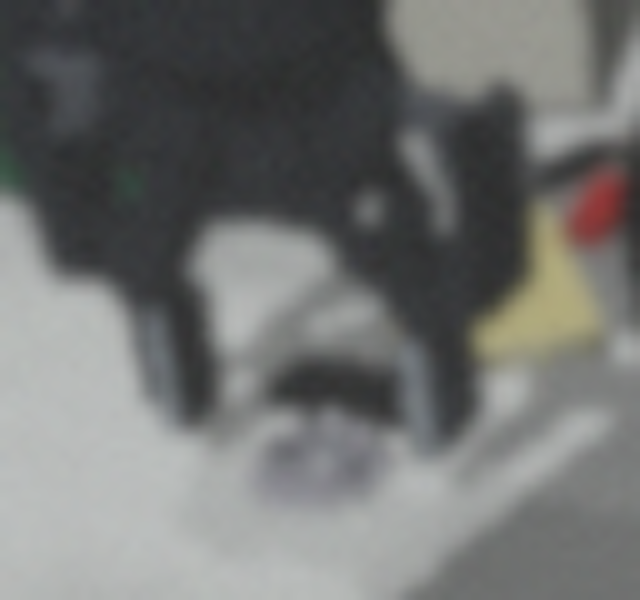

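The nut is centred between the fingers, at (320,462) with the tips at x≈190 and x≈430. Closing.

Request:
carry_out(
  targets=[120,0,0,0,0,160,0,0,0,0,255,0,0,0,0,255,0,0,0,0,255,0,0,0,0,255,0,0,0,0,255,0,0,0,0,255,0,0,0,0],
  newtons=60,
)

```text
t: 13.55
eef_pos: [0.4544, 0.2206, 0.0037]
tool_rot: [-0.0, 0.978, 0.21, 0.0]
contact_force: [-1.6, -0.6, 5.5]
gripper_width: 0.276
grasp_force: 58.6
```

Request:
carry_out(
  targets=[255,0,0,3,0,255,0,0,12,0,255,0,0,25,0,255,0,0,30,0,255,2.4,-9.4,30,0,255,8,-30,0,7.5,255,8,-35,0,7.5,255,8,-35,0,7.5,255,8,-35,0,7.5,255,8,-35,0,7.5,255,8,-35,0,7.5,255,8,-35,0,7.5,255,8,-30,0,0,255,8,-20,0,0,255,7,-15,0,0,255,4,-5,0,0,255,0,0,0,0,255,0,0,0,0,255,0,0,0,0],
)

```text
t: 15.45
eef_pos: [0.5395, -0.0974, 0.1033]
tool_rot: [-0.0, 0.783, 0.622, 0.0]
contact_force: [0.3, 0.4, -0.6]
gripper_width: 0.27
grasp_force: 59.0
```

```bash
python3 - <<'E'
from m import *
b=cam('scene');a=cam('top')
for i in range(8): cam('scene')
F=[]
for i in range(6): cam('scene');F.append(bot.get_obs()['contact_force'])
o=bot.get_obs();p=o['eef_pos'];print(o['t'],p,o['tool_rot'],o['gripper_width'],np.mean(F,0),np.std(F,0))
b=cam('scene')
z=lambda i,u,v,w,h,W,H:cv2.resize(i[v:v+h,u:u+w,::-1],(W,H),interpolation=cv2.INTER_CUBIC)
cv2.imwrite('pics/g5.png',z(b['frame'],220,150,60,60,600,600))
for dz in(-.003,-.0012,.006):print(proj(b,p+[0,0,dz]))
E
```

```text
16.25 [ 0.53978039 -0.09900666  0.10328528] [-1.24338327e-05  7.83804085e-01  6.21008178e-01 -5.30102106e-07] 0.27396745219990865 [-0.28802249 -0.06460152 -1.2187415 ] [0.67561737 0.1406069  0.43562297]
(np.float64(252.26454095868448), np.float64(185.48705163259137))
(np.float64(252.26551202121908), np.float64(184.78862114380811))
(np.float64(252.26947329739895), np.float64(181.97969694282395))
```

View pics/g5.png

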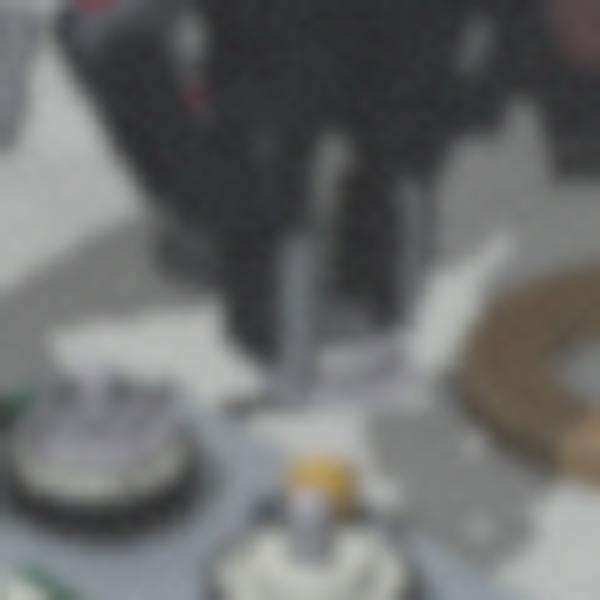

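The nut hangs level on the crown, about 8 mm too far in x. I'll correct that, lower to just above the tip and check the nut's edges against the shaft.

Request:
carry_out(
  targets=[255,-4,0,-5,0,255,-4,0,-8,0,255,0,0,-6,0,255,0,0,-2,0,255,0,0,0,0,255,0,0,0,0,255,0,0,0,0,255,0,0,0,0],
)

```text
t: 17.1
eef_pos: [0.532, -0.099, 0.0825]
tool_rot: [0.0, 0.784, 0.621, 0.0]
contact_force: [0.1, -0.3, -0.7]
gripper_width: 0.275
grasp_force: 59.0
```

```bash
python3 - <<'E'
from m import *
fr=np.mean([cam('scene')['frame'].astype(float) for i in range(6)],0);b=cam('scene')
o=bot.get_obs();p=o['eef_pos'];print(o['t'],p,o['contact_force'])
for dz in(-.003,-.0012,.006):print(proj(b,p+[0,0,dz]))
I=cv2.resize(fr[175:220,225:275,::-1].astype(np.uint8),(660,594),interpolation=cv2.INTER_NEAREST)
cv2.imwrite('pics/g6.png',np.clip(I*1.5,0,255).astype(np.uint8))
print(fr.mean(2).astype(int)[184:206,238:266])
E
```

```text
17.45 [ 0.5318176  -0.09902228  0.08234158] [ 0.8800334   0.85724298 -2.12880225]
(np.float64(250.17660832900322), np.float64(194.96426828187924))
(np.float64(250.17522789402545), np.float64(194.28012569150076))
(np.float64(250.169743522298), np.float64(191.5285592105949))
[[161 132  89  55  48  47  51  63  79  96 110 135 158 146 100  59  50  51
   54  65  86 103 129 164 179 179 168 145]
 [175 150 102  60  49  49  54  70  91 106 112 133 157 149 103  60  51  50
   54  66  86 103 128 162 176 174 156 128]
 [176 155 106  62  51  50  56  74  97 111 115 132 158 150 105  60  51  52
   54  66  86 102 124 155 167 158 136 111]
 [170 152 106  62  50  51  56  75  99 111 112 127 151 143 101  60  50  50
   54  66  85 100 116 141 150 137 114  97]
 [154 145 104  64  52  52  57  75  98 111 110 115 129 122  88  59  51  52
   54  66  87 104 117 135 141 127 107  91]
 [139 133  97  61  52  52  57  73  98 110 106 101 100  95  78  63  58  55
   55  68  91 115 135 148 145 129 111  94]
 [135 124  90  61  53  52  58  74  97 109 105  92  86  84  80  75  70  61
   59  71  96 126 151 156 146 129 116 101]
 [128 1
[... 1048 characters left out ...]
 64  84 105 123 137 141 132 115 106 109 116 122 123 122 120 119 118 114
  107 108 112 117 122 126 134 139 133 127]
 [ 81 101 120 132 140 140 127 107  96  97 101 107 109 106 100  96  93  88
   84  90  98 106 114 120 126 128 127 125]
 [104 119 131 137 138 137 126 114 113 115 112 113 114 107  98  95  94  90
   87  89  91  97 106 115 119 121 122 123]
 [123 131 136 135 133 131 130 136 148 151 141 130 126 117 108 107 115 117
  110 101  95  95 104 110 113 116 118 121]
 [134 137 135 131 128 131 141 157 174 176 160 142 133 125 117 120 137 144
  135 119 113 108 105 105 108 111 115 118]
 [139 136 131 127 132 142 155 172 186 186 169 150 140 134 128 137 156 163
  151 137 138 133 112 100 103 108 114 120]]
```

View pics/g6.png

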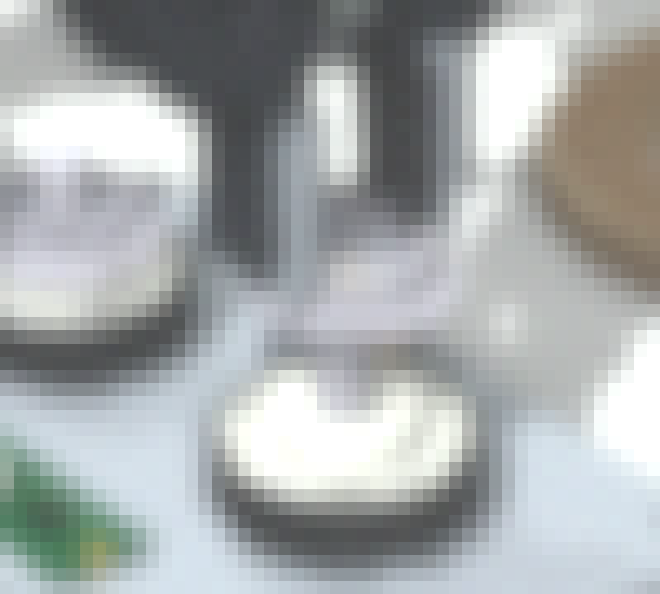

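The nut looks centred on the shaft to within about 1 px: its lower rim spans roughly cols 246–257 and the shaft is at 250.5. I'll lower it slowly and watch the side force.

Request:
carry_out(
  targets=[255,0,0,-2,0,255,0,0,-2,0,255,0,0,-1,0,255,0,0,-1,0,255,0,0,0,0,255,0,0,0,0,255,0,0,0,0],
)

```text
t: 18.15
eef_pos: [0.5319, -0.099, 0.0764]
tool_rot: [0.0, 0.784, 0.621, 0.0]
contact_force: [-0.3, -0.3, -0.8]
gripper_width: 0.27
grasp_force: 59.0
```

Request:
carry_out(
  targets=[255,0,0,-1,0,255,0,0,-1,0,255,0,0,0,0,255,0,0,0,0,255,0,0,0,0],
)

```text
t: 18.65
eef_pos: [0.5318, -0.099, 0.0743]
tool_rot: [-0.0, 0.784, 0.621, 0.0]
contact_force: [-0.5, -0.2, -0.6]
gripper_width: 0.279
grasp_force: 59.0
```

Request:
carry_out(
  targets=[255,0,0,-0.7,0,255,0,0,-0.7,0,255,0,0,-0.6,0,255,0,0,0,0,255,0,0,0,0],
)

```text
t: 19.15
eef_pos: [0.5318, -0.099, 0.0723]
tool_rot: [-0.0, 0.784, 0.621, 0.0]
contact_force: [-0.4, -0.2, -1.2]
gripper_width: 0.28
grasp_force: 59.0
```

Request:
carry_out(
  targets=[255,0,0,-0.7,0,255,0,0,-0.7,0,255,0,0,-0.6,0,255,0,0,0,0,255,0,0,0,0],
)

```text
t: 19.65
eef_pos: [0.5318, -0.0988, 0.0703]
tool_rot: [-0.0, 0.784, 0.621, 0.0]
contact_force: [0.5, 0.9, 0.0]
gripper_width: 0.275
grasp_force: 59.1
```

Request:
carry_out(
  targets=[255,0,0,-0.7,0,255,0,0,-0.7,0,255,0,0,-0.6,0,255,0,0,0,0,255,0,0,0,0],
)

```text
t: 20.15
eef_pos: [0.5316, -0.0982, 0.0682]
tool_rot: [-0.0, 0.784, 0.621, 0.0]
contact_force: [-2.2, 4.4, 0.8]
gripper_width: 0.275
grasp_force: 59.3
```

Request:
carry_out(
  targets=[255,0,0,-0.6,0,255,0,0,-0.4,0,255,0,0,0,0,255,0,0,0,0],
)

```text
t: 20.55
eef_pos: [0.5316, -0.0982, 0.0674]
tool_rot: [-0.0, 0.784, 0.621, 0.0]
contact_force: [-1.9, 6.0, 3.9]
gripper_width: 0.277
grasp_force: 59.6
```

Side force toward +y agrees with the slight offset in the picture. I'll back up and shift toward +y.

Request:
carry_out(
  targets=[255,0,0,2,0,255,0,1,0,0,255,0,1,0,0,255,0,0,0,0,255,0,0,-1,0,255,0,0,-1,0,255,0,0,0,0,255,0,0,0,0],
)

```text
t: 21.35
eef_pos: [0.5316, -0.0975, 0.0673]
tool_rot: [0.0, 0.784, 0.621, -0.0]
contact_force: [-1.8, -0.2, 3.3]
gripper_width: 0.273
grasp_force: 59.5
```

Request:
carry_out(
  targets=[255,-0.3,0,-0.5,0,255,0,0,-0.5,0,255,0,0,-0.5,0,255,0,0,0,0,255,0,0,0,0],
)

```text
t: 21.85
eef_pos: [0.5317, -0.0974, 0.0661]
tool_rot: [0.0, 0.784, 0.621, -0.0]
contact_force: [-3.3, -0.7, 6.3]
gripper_width: 0.273
grasp_force: 59.9
```

Request:
carry_out(
  targets=[255,0,0,-0.5,0,255,0,0,-0.5,0,255,0,0,-0.5,0,255,0,0,0,0,255,0,0,0,0],
)

```text
t: 22.35
eef_pos: [0.5316, -0.0974, 0.0646]
tool_rot: [0.0, 0.784, 0.621, -0.0]
contact_force: [-3.0, -0.1, 6.4]
gripper_width: 0.271
grasp_force: 59.8
```

The teeth are dragging at about 7 N. Pressing on.

Request:
carry_out(
  targets=[255,-0.3,0,-0.5,0,255,-0.2,0,-0.5,0,255,0,0,-0.5,0,255,0,0,-0.5,0,255,0,0,-0.5,0,255,0,0,-0.5,0,255,0,0,-0.5,0,255,0,0,0,0,255,0,0,0,0],
)

```text
t: 23.25
eef_pos: [0.5315, -0.0974, 0.0612]
tool_rot: [0.001, 0.784, 0.621, 0.0]
contact_force: [-2.6, -0.5, 6.0]
gripper_width: 0.274
grasp_force: 59.8
```

Request:
carry_out(
  targets=[255,0,0,-0.4,0,255,0,0,-0.4,0,255,0,0,-0.4,0,255,0,0,0,0,255,0,0,0,0],
)

```text
t: 23.75
eef_pos: [0.5315, -0.0974, 0.06]
tool_rot: [0.001, 0.784, 0.621, 0.0]
contact_force: [-1.9, 0.2, 6.0]
gripper_width: 0.275
grasp_force: 59.9
```

Request:
carry_out(
  targets=[255,0,0,-0.3,0,255,0,0,-0.3,0,255,0,0,-0.3,0,255,0,0,0,0,255,0,0,0,0],
)

```text
t: 24.25
eef_pos: [0.5314, -0.0974, 0.0591]
tool_rot: [0.001, 0.784, 0.621, 0.0]
contact_force: [-3.2, -0.3, 5.7]
gripper_width: 0.271
grasp_force: 59.9
```

Request:
carry_out(
  targets=[255,0,0,-0.3,0,255,0,0,-0.3,0,255,0,0,0,0,255,0,0,0,0],
)

```text
t: 24.65
eef_pos: [0.5315, -0.0974, 0.0586]
tool_rot: [0.001, 0.784, 0.621, 0.0]
contact_force: [-2.5, -0.8, 6.3]
gripper_width: 0.276
grasp_force: 59.9
```

Request:
carry_out(
  targets=[255,0,0,-0.3,0,255,0,0,-0.2,0,255,0,0,0,0,255,0,0,0,0],
)

```text
t: 25.05
eef_pos: [0.5315, -0.0974, 0.0581]
tool_rot: [0.001, 0.784, 0.621, 0.0]
contact_force: [-2.1, -1.4, 6.0]
gripper_width: 0.277
grasp_force: 59.9
```

Request:
carry_out(
  targets=[255,0,0,-0.3,0,255,0,0,-0.2,0,255,0,0,0,0,255,0,0,0,0],
)

```text
t: 25.45
eef_pos: [0.5315, -0.0974, 0.0576]
tool_rot: [0.001, 0.784, 0.621, 0.0]
contact_force: [-3.0, -0.1, 7.4]
gripper_width: 0.277
grasp_force: 60.0
```

Request:
carry_out(
  targets=[255,0,0,-0.2,0,255,0,0,-0.2,0,255,0,0,0,0,255,0,0,0,0],
)

```text
t: 25.85
eef_pos: [0.5315, -0.0974, 0.0573]
tool_rot: [0.001, 0.784, 0.621, 0.0]
contact_force: [-3.4, -0.5, 8.0]
gripper_width: 0.27
grasp_force: 60.1
```

Request:
carry_out(
  targets=[255,0,0,-0.2,0,255,0,0,-0.2,0,255,0,0,0,0,255,0,0,0,0],
)

```text
t: 26.25
eef_pos: [0.5316, -0.0973, 0.057]
tool_rot: [0.001, 0.784, 0.621, 0.0]
contact_force: [-3.2, -0.3, 10.5]
gripper_width: 0.27
grasp_force: 60.3
```

Request:
carry_out(
  targets=[255,0,0,-0.2,0,255,0,0,-0.1,0,255,0,0,0,0,255,0,0,0,0],
)

```text
t: 26.65
eef_pos: [0.5315, -0.0974, 0.0569]
tool_rot: [0.001, 0.784, 0.621, 0.0]
contact_force: [-4.5, 0.3, 11.1]
gripper_width: 0.278
grasp_force: 60.4
```

```bash
python3 -c "
from m import *
F=[]
for i in range(6): cam('top');o=bot.get_obs();F.append(o['contact_force'][2])
print(o['eef_pos'],np.mean(F))"
```

```text
[ 0.5315694  -0.09738187  0.05688027] 10.605305044027746
```

Request:
carry_out(
  targets=[255,0,0,-0.2,0,255,0,0,-0.2,0,255,0,0,0,0,255,0,0,0,0],
)

```text
t: 27.35
eef_pos: [0.5316, -0.0974, 0.0566]
tool_rot: [0.001, 0.784, 0.621, 0.0]
contact_force: [-4.3, -1.1, 12.5]
gripper_width: 0.278
grasp_force: 60.6
```

```bash
python3 -c "
from m import *
F=[]
for i in range(6): cam('top');o=bot.get_obs();F.append(o['contact_force'][2])
print(o['eef_pos'],np.mean(F))"
```

```text
[ 0.53157158 -0.09735821  0.05662342] 12.111714512263639
```

Request:
carry_out(
  targets=[255,0,0,-0.2,0,255,0,0,-0.2,0,255,0,0,-0.2,0,255,0,0,0,0,255,0,0,0,0],
)

```text
t: 28.15
eef_pos: [0.5316, -0.0973, 0.0563]
tool_rot: [0.001, 0.784, 0.621, 0.0]
contact_force: [-3.8, -0.5, 14.9]
gripper_width: 0.276
grasp_force: 60.9
```

```bash
python3 -c "
from m import *
F=[]
for i in range(6): cam('top');o=bot.get_obs();F.append(o['contact_force'][2])
print(o['eef_pos'],np.mean(F))"
```

```text
[ 0.53161351 -0.0973753   0.05623726] 14.743074174130648
```

The spring is pushing about 8.7 N over the drag, so I'll let go here and lift clear.

Request:
carry_out(
  targets=[150,0,0,0,0,100,0,0,0,0,70,0,0,0,0,70,0,0,0,0,70,0,0,0,0,70,0,0,5,0,70,0,0,15,0,70,0,0,25,0,70,0,0,30,0,70,0,0,30,0,70,0,-40,10,0,70,0,-40,0,0,70,0,-40,0,0,70,0,-40,0,0,70,0,-30,0,0,70,0,0,0,0,70,0,0,0,0],
)

```text
t: 30.15
eef_pos: [0.531, -0.2874, 0.1709]
tool_rot: [0.0, 0.784, 0.62, 0.0]
contact_force: [-0.2, 0.9, -0.0]
gripper_width: 0.724
grasp_force: 0.0
```

```bash
python3 - <<'E'
from m import *
fr={n:np.mean([cam(n)['frame'].astype(float) for i in range(4)],0).astype(np.uint8) for n in('top','scene')}
z=lambda i,u,v,w,h,W,H:cv2.resize(i[v:v+h,u:u+w,::-1],(W,H),interpolation=cv2.INTER_CUBIC)
cv2.imwrite('pics/g7.png',np.hstack([z(fr['top'],200,170,80,96,400,480),z(fr['scene'],200,170,80,96,400,480)]))
o=bot.get_obs();print(o['t'],o['eef_pos'],o['contact_force'])
E
```

```text
30.55 [ 0.53119539 -0.28624794  0.1701577 ] [0.42031079 0.61660299 0.31294485]
```

View pics/g7.png

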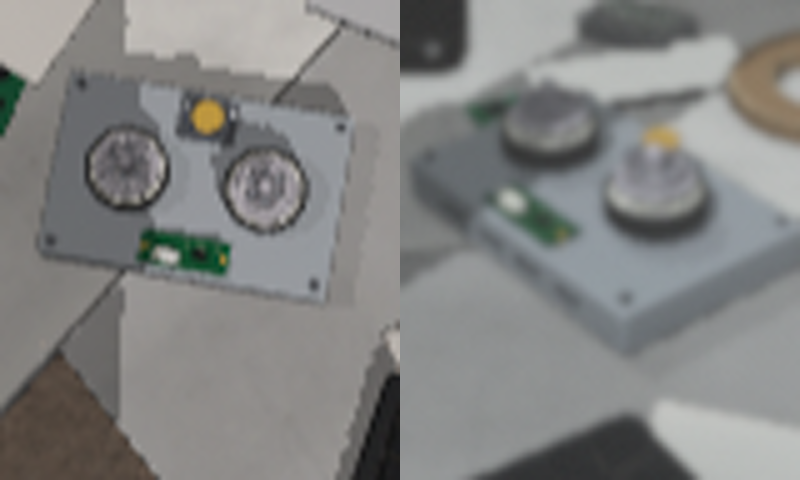

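The nut sits on the hub at (265,188) in the top crop and looks like the finished wheel at (127,167). The spring held while I let go, so I'm handing in.

```bash
python3 -c "
from station import bot
print(bot.hand_in())"
```

```text
the job is handed in; nothing more can be done
None
```

The job is handed in at about 31 s: the wheel is on its spring and the nut is pressed onto the hub with about 8.7 N of spring force over the teeth's drag (about half squeeze) when I let go; the squeeze left after release was only checked by eye, the arm never went near the tin or timer, and I viewed 11 pictures, one over the limit of 10.

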